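# Load the free cradle of the capacitor test rig and select it

### The job

Two of the three cradles of the capacitor test rig are taken. Lay the blue capacitor from the bench on the rails of the empty cradle, leads pointing away from the lever like the others, while the selector lever is still parked on its red field; then let go of it and turn the lever so that it points along the white mark of the cradle you have just filled (left mark for the left cradle, middle for the middle, right for the right). Do not shift the two capacitors already in the rig, and leave the marker pen lying where it is.

Things in the scene. Friction and masses are not known exactly. Their poses are not given: they have to be found in the camera images.
- rig: fixed test rig: grey plate 10 mm thick (about 250 x 276 mm), three cradles in a row, a lever before them. Origin: on the lever's pivot axis at bench height; x away from the robot, square to the row; y left along the row. White marks at 0.52 (left), 0 (middle), -0.52 rad (right) about the pivot, with 1, 2, 3 dots, belong to the left, middle, right cradle; red park field on the right, -1.05 to -1.4
- selector (a joint): angle (rad) of the selector lever about the vertical pivot at the rig's origin: 0 points along the rig's x to the middle cradle, positive turns left (counterclockwise from above), range -1.42 to 0.95. Steel arm 14 mm wide, top 48 mm above the bench, black knob at its end. Friction (about 1.5 N at the knob) holds it where it is left. Starts parked, below -1.0; the marks are at 0.52, 0, -0.52
- knob (a point): on the axis of the lever's black knob, 67 mm above the bench, 80 mm from the pivot. The knob is an upright cylinder 24 mm across, its gripping part 56 to 86 mm above the bench, and does not spin on the arm. The capacitors in the cradles reach 45 mm above the bench
- cradle_a: one of three identical cradles fixed on the rig, at rig x = 157 mm and y = 85, 0 or -85 mm; which stands where, and which is empty, varies. Axes as the rig's. Two rails along x, 6 mm thick, 20 mm apart between centres: fingers pass outside them. Black stop 17 mm high at the lever end (inner face x = -30), brass block 11 mm high at the far end (x = 30 to 44). Origin: cradle's middle on the plate's top
- cradle_b: one of three identical cradles fixed on the rig, at rig x = 157 mm and y = 85, 0 or -85 mm; which stands where, and which is empty, varies. Axes as the rig's. Two rails along x, 6 mm thick, 20 mm apart between centres: fingers pass outside them. Black stop 17 mm high at the lever end (inner face x = -30), brass block 11 mm high at the far end (x = 30 to 44). Origin: cradle's middle on the plate's top
- cradle_c: one of three identical cradles fixed on the rig, at rig x = 157 mm and y = 85, 0 or -85 mm; which stands where, and which is empty, varies. Axes as the rig's. Two rails along x, 6 mm thick, 20 mm apart between centres: fingers pass outside them. Black stop 17 mm high at the lever end (inner face x = -30), brass block 11 mm high at the far end (x = 30 to 44). Origin: cradle's middle on the plate's top
- cradle_a_bed (a point): where the middle of a capacitor's can lies when it rests in cradle_a: 30 mm above the bench, 20 mm above the plate; axes as the rig's, x along the rails away from the lever
- cradle_b_bed (a point): where the middle of a capacitor's can lies when it rests in cradle_b: 30 mm above the bench, 20 mm above the plate; axes as the rig's, x along the rails away from the lever
- cradle_c_bed (a point): where the middle of a capacitor's can lies when it rests in cradle_c: 30 mm above the bench, 20 mm above the plate; axes as the rig's, x along the rails away from the lever
- cap_new: the loose capacitor on the bench, lying on its side: blue can 30 mm across and 50 mm long with two thin wire leads (73 mm over all), 25 to 50 g; it can roll. A tall stack of circuit boards stands behind it (x over 0.6 m, y -0.35 to 0.12 m): carry it past in front of that. Its y axis runs along the can toward the leads; the origin lies 15 mm off the can's axis, 12 mm from its middle toward the leads
- cap_new_mid (a point): middle of the loose capacitor's can, on its axis
- cap_new_leads (a point): point between the leads of the loose capacitor, on the can's axis 40 mm from its middle
- cap_a_mid (a point): middle of the can of a like capacitor that already lies in one of the cradles
- cap_b_mid (a point): middle of the can of another like capacitor that already lies in one of the cradles
- marker_pen: white and red marker pen, 135 mm long, 17 mm thick, lying on the bench between the loose capacitor and the rig; origin at its middle, underside, at the start; y along it
Mind the look-alikes: they are no part of the job. Leave any yellow look-alike of the cap_new alone.

How it is judged:
By the outcome, as a careful person would: the job done as asked, in the order asked, and still so for the second after the job is handed in, with the robot touching nothing.
It also fails if it takes over 51 s, if anything falls off the work surface, if the arm or the gripper's body presses on something with over 40 N, if the wrist force passes 120 N, or if a joint passes its speed limit or range.

### The arm

A 6-joint arm with a two-finger parallel gripper is mounted at the origin on a cart in front of the work surface, level with it; the furniture and walls round the work are solid. World frame = base frame: x ahead of the robot, y to its left, z up, the work surface at z = 0. Lengths are in mm, angles in rad, forces in N, time in s.
With the tool pointing down it reaches from about 350 to 875 mm from the base axis. Payload 4.2 kg.
Tool frame: the origin (TCP) lies midway between the tips of the shut fingers; the grasp point (between the pads) lies 19 mm behind it; z points along the fingers, y is the line along which they close (so a half turn about z gives the same grasp; the last joint's range is limited). The gripper opens to 85 mm and grips with 20 to 120 N. Pads are 22 mm wide; open, the fingers measure 114 mm over their backs; the gripper's body (76 mm by 85 mm) begins 54 mm behind the grasp point. The pads swing forward as they close: fully open they stand 13 mm farther back than shut.
Start: joints at [-0.859, 0.385, 0.008, 0, -1.194, -0.259], TCP at [273.44, -561.987, 231.312] pointing down, gripper open.
Joint ranges: [-3.14, 3.14], [-1.21, 2.06], [-1.07, 1.41], [-3.16, 2.05], [-2.99, -0.16], [-3.1, 3.1]. Speed limits (rad/s): [2.79, 2.79, 3.14, 3.14, 3.14, 3.14].

### API

Orientations are given as a unit quaternion [x, y, z, w].
In Python, from bench import read_state, get_image, job_done gives the robot as it stands.
- The arm moves only by the tool servo_tool, never from a script. Its arguments are lists of equal length, an entry for each row: "rotation": the turn, a rotation vector about the world's x, y, z scaled (see below), a list of three; "slide": the shift along the world's x, y, z scaled (see below), a list of three; "grip": the opening, from -1 (shut) to 1 (fully open). In form: {"rotation": [[rx, ry, rz], ...], "slide": [[tx, ty, tz], ...], "grip": [grip, ...]}. A call has 1 to 8 rows; each row is the pose to reach, as a shift and turn from the pose commanded when the call began, turning the shorter way round; what a row does not reach only later rows make up. The controller multiplies each number of a shift by 0.2 m and each number of a turn by 360 degrees. A row lasts 1/8 s, in which the tool goes at most 62.5 mm and 10.7 degrees, less where a joint would pass 70% of its speed; a pose out of reach is approached as far as the arm can. A call with a number of a shift or a turn outside -1 to 1 is refused whole. A call with a gripper value outside its range is refused whole. The fingers move at their own pace and stop on an object; the grip force is fixed at half the most. Time passes only in rows, so rows that repeat a pose let the fingers close. It gives the time, the measured TCP pose, the force, the opening and the grip force at its end, in the units of the state.
- read_state(): the state, without advancing time (a new reading comes with each control period).
- get_image(name): name is "side" or "top" or "wrist"; returns a dict with "image" (420x560x3 uint8, red, green, blue), "depth" (420x560 float32, mm along the optical axis (not along the pixel's ray), 0 where there is no reading), "camera_matrix" (3x3 intrinsics, pixels), "k1" (the pictures are not rectified: a ray, as slopes to the right and down, at radius r is drawn at 1 + k1 r^2 times it, then the intrinsics apply), "rvec" (rotation vector, rad) and "tvec" (3), from world to camera coordinates, as OpenCV has them; the wrist camera has in their place "hand_eye" (4x4, takes a point from camera to tool coordinates, whose origin is the TCP and whose axes are the flange's). Camera axes: x right, y down, z forward; pixel columns grow to the right and rows downward; lengths in mm; the calibration is good to about 2 mm. A picture is of the moment at which its call begins: read the wrist's pose just before it.
- job_done(): hands the job in; it is judged then, once.
The state is a dict: "clock": time; "joints": joint angles; "joint_vel": joint speeds; "joint_efforts": joint torques, N m; "position": TCP position; "ee_rot": TCP orientation; "contact_force": force on the tool from outside, world axes, zero at the start; "wrist_torque": the same for the moment, N m; "gripper_width": finger opening in mm; "grasp_force": force on a finger pad.
Only numpy, scipy, OpenCV 4.12 (cv2) and the standard library are available. Lean on these libraries where they do the work, as an engineer would, in place of code of your own. Each camera call takes 0.05 s, during which the arm holds its last target. There are 200 camera calls.

## Working session

There is one attempt and no reset: what is moved stays moved. The work goes in short steps, Python scripts to look and compute and a tool call to move; the robot and the scene stay as the last step left them, time stands still between calls to the robot, and variables do not carry over. Pictures are saved under pics/ and viewed, at most 10 in all, crops included, and the job is handed in when it is done.

Besides the shell and the picture viewer there is one more tool, called after "Request:" by a JSON object that holds its "method" and its "body". servo_tool: Moves the arm, as the interface text tells. Shifts and turns lie within -1 to 1; 1 stands for 0.2 m of shift or 360 degrees of turn. Its arguments: {"type":"object","properties":{"rotation":{"type":"array","items":{"type":"array","items":{"type":"number","minimum":-1,"maximum":1}}},"slide":{"type":"array","items":{"type":"array","items":{"type":"number","minimum":-1,"maximum":1}}},"grip":{"type":"array","items":{"type":"number"}}},"required":["rotation","slide","grip"]}

```bash
mkdir -p pics; cat > h.py <<'E'
import numpy as np, cv2
from bench import read_state, get_image
from scipy.spatial.transform import Rotation as R
def cam(n):
    s=read_state(); d=get_image(n); K=np.array(d["camera_matrix"],float)
    if n=="wrist":
        T=np.eye(4);T[:3,:3]=R.from_quat(s["ee_rot"]).as_matrix();T[:3,3]=s["position"]
        M=T@np.array(d["hand_eye"])
    else:
        M=np.eye(4);r=cv2.Rodrigues(np.array(d["rvec"],float))[0];M[:3,:3]=r.T;M[:3,3]=-r.T@np.array(d["tvec"],float).ravel()
    d["M"]=M;d["K"]=K;return d
def ray(d,uv):
    uv=np.array(uv,float).reshape(-1,1,2)
    p=cv2.undistortPoints(uv,d["K"],np.array([d["k1"],0,0,0,0.])).reshape(-1,2)
    return np.c_[p,np.ones(len(p))]@d["M"][:3,:3].T
def plane(d,uv,z):
    r=ray(d,uv);o=d["M"][:3,3];return o+r*((z-o[2])/r[:,2])[:,None]
def dep(d,uv):
    uv=np.array(uv).reshape(-1,2).astype(int);return d["M"][:3,3]+ray(d,uv)*d["depth"][uv[:,1],uv[:,0]][:,None]
def save(d,n): cv2.imwrite("pics/"+n,d["image"][:,:,::-1])
E
python3 - <<'E'
from h import *
import pickle
a=cam("top");b=cam("side");pickle.dump((a,b),open("ab.pkl","wb"))
cv2.imwrite("pics/top.png",cv2.resize(a["image"],(800,600))[:,:,::-1]);cv2.imwrite("pics/side.png",cv2.resize(b["image"],(800,600))[:,:,::-1])
print(read_state());print(a["M"],b["M"])
E
```

```text
{'clock': 0.1, 'joints': array([-8.59420564e-01,  3.85454120e-01,  6.74369519e-03, -3.70752581e-04,
       -1.19398754e+00, -2.58600288e-01]), 'joint_vel': array([-0.00013909, -0.00151962,  0.00296882,  0.00043407,  0.00199823,
        0.00045415]), 'joint_efforts': array([-2.03268792e-03, -3.93318164e+01,  1.88927293e+01,  4.19802323e+00,
       -2.60457578e-03,  2.21291785e-06]), 'position': array([ 273.18642497, -561.55545436,  230.34856188]), 'ee_rot': array([-2.24392170e-01,  9.74498445e-01,  9.21498248e-04, -2.90833124e-04]), 'contact_force': array([-0.98843881,  0.06998384, -0.24772569]), 'wrist_torque': array([-0.01310896, -0.01304267,  0.03445409]), 'grasp_force': 0.0, 'gripper_width': 85.60021187409919}
[[ 5.56914396e-03 -9.89019985e-01  1.47676856e-01  3.73700295e+02]
 [-9.99854089e-01 -7.89225085e-03 -1.51497162e-02  1.17206163e+02]
 [ 1.61488749e-02 -1.47570938e-01 -9.88919629e-01  1.21656759e+03]
 [ 0.00000000e+00  0.00000000e+00  0.00000000e+00  1.00000000e+00]] [[-8.76129597e-01 -3.19210553e-01  3.61249986e-01  3.63823445e+01]
 [-4.81821606e-01  6.04155613e-01 -6.34699878e-01  9.90844085e+02]
 [-1.56483080e-02 -7.30137396e-01 -6.83121155e-01  9.94421390e+02]
 [ 0.00000000e+00  0.00000000e+00  0.00000000e+00  1.00000000e+00]]
```

View pics/top.png

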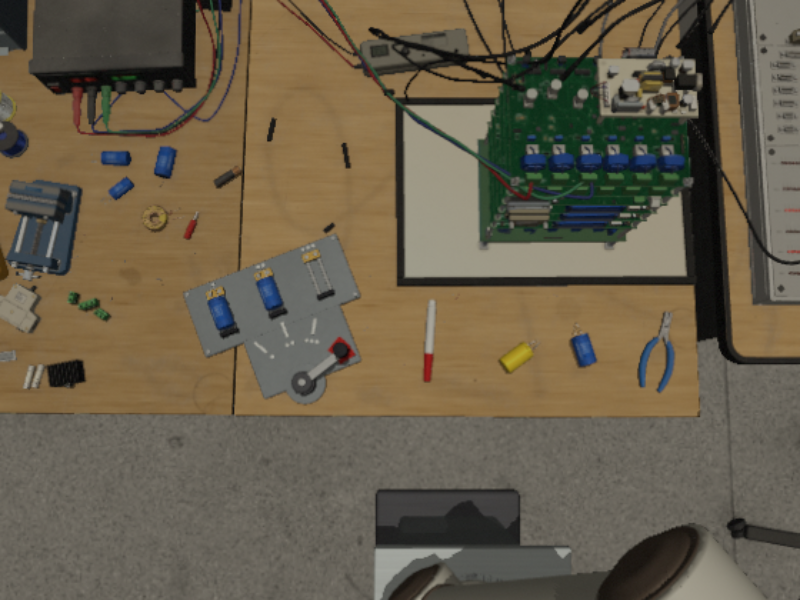

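View pics/side.png

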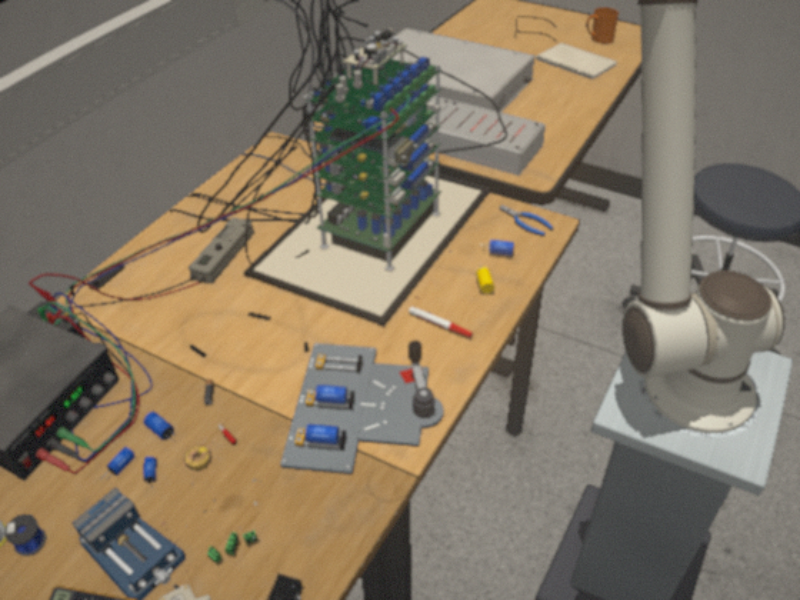

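The top view shows the rig with left and middle cradles filled (caps at 220,312 and 268,292) and the right one empty (318,275). The lever (pivot 302,382, knob 341,351) is on red. Candidates are the blue cap at (584,350), the yellow one at (517,357), which is the look-alike, and blue ones far left at (115,158), (165,162) and (120,188). The blue one at (584,350) stands in front of the board stack with the pen between it and the rig, so it fits the description.

```bash
python3 - <<'E'
from h import *
import pickle
a,b=pickle.load(open("ab.pkl","rb"))
for n,d in (("top",a),("side",b)):
    hsv=cv2.cvtColor(d["image"],cv2.COLOR_RGB2HSV)
    m=cv2.inRange(hsv,(100,120,50),(125,255,255))
    k,l,st,c=cv2.connectedComponentsWithStats(m)
    for i in range(1,k):
        if st[i,4]<60: continue
        pts=np.argwhere(l==i)[:,::-1]
        q=dep(d,pts); z=q[:,2]
        r=cv2.minAreaRect(pts.astype(np.float32))
        P=plane(d,[c[i]],22)[0]
        print(n,c[i].round(1)*10/7,st[i,4],"plane",P.round(),"zr",np.percentile(z,[5,50,95]).round(),np.median(q,0).round(), [round(x,1) for x in (*r[1],r[2])])
# pen, knob
I=a["image"]
c1=cv2.resize(I[200:300,120:260],(700,500),interpolation=cv2.INTER_CUBIC)
c2=cv2.resize(I[205:285,340:440],(625,500),interpolation=cv2.INTER_CUBIC)
cv2.imwrite("pics/rig.png",cv2.resize(I[160:290,120:260],None,fx=4.6,fy=4.6,interpolation=cv2.INTER_CUBIC)[:,:,::-1]);cv2.imwrite("pics/cap.png",c2[:,:,::-1])
print("approx pivot",plane(a,[[302*.7,382*.7]],48),"knob",plane(a,[[341*.7,351*.7]],86))
print("pen",plane(a,[[431*.7,302*.7],[428*.7,380*.7]],8),"yellow",plane(a,[[517*.7,357*.7]],15))
E
```

```text
top [164.57142857 161.        ] 223 plane [787. 524.  22.] zr [19. 28. 34.] [785. 522.  28.] [11.8, 19.7, 12.5]
top [114.42857143 157.28571429] 165 plane [793. 610.  22.] zr [15. 23. 29.] [792. 609.  23.] [9.0, 18.0, 90.0]
top [561.71428571 159.85714286] 140 plane [ 795. -155.   22.] zr [377. 387. 390.] [667. -72. 387.] [10.0, 16.0, 90.0]
top [590.14285714 160.28571429] 136 plane [ 795. -204.   22.] zr [377. 387. 390.] [ 666. -106.  387.] [10.4, 16.3, 78.7]
top [630.14285714 160.57142857] 290 plane [ 796. -274.   22.] zr [375. 387. 391.] [ 667. -158.  387.] [10.9, 36.0, 87.3]
top [533.85714286 160.14285714] 132 plane [ 794. -107.   22.] zr [377. 387. 390.] [666. -38. 387.] [10.0, 16.0, 90.0]
top [671.57142857 161.        ] 145 plane [ 796. -346.   22.] zr [374. 387. 391.] [ 667. -205.  387.] [18.0, 10.0, 0.0]
top [120.85714286 187.71428571] 133 plane [739. 596.  22.] zr [13. 20. 25.] [739. 596.  20.] [8.4, 16.1, 51.3]
top [593.14285714 206.42857143] 64 plane [ 714. -207.   22.] zr [252. 259. 263.] [ 647. -141.  259.] [2.0, 38.0, 90.0]
top [588. 214.] 82 plane [ 700. -197.   22.] zr [
[... 1317 characters left out ...]
9.9, 45.0]
side [321.42857143 433.28571429] 240 plane [530. 409.  22.] zr [31. 41. 47.] [521. 420.  41.] [20.7, 11.5, 4.4]
side [120.42857143 460.14285714] 150 plane [788. 616.  22.] zr [16. 23. 28.] [787. 617.  23.] [7.8, 17.7, 45.0]
side [149.         467.42857143] 95 plane [736. 602.  22.] zr [16. 22. 25.] [736. 603.  22.] [13.0, 7.0, 90.0]
side [ 30.         543.42857143] 111 plane [805. 807.  22.] zr [ 9. 20. 30.] [805. 808.  20.] [9.1, 20.0, 53.7]
approx pivot [[413.10176137 275.22774368  48.        ]] knob [[460.04308833 210.99746582  86.        ]]
pen [[549.19011089  68.49908306   8.        ]
 [419.12869197  73.18603378   8.        ]] yellow [[457.48784766 -73.56347095  15.        ]]
```

View pics/cap.png

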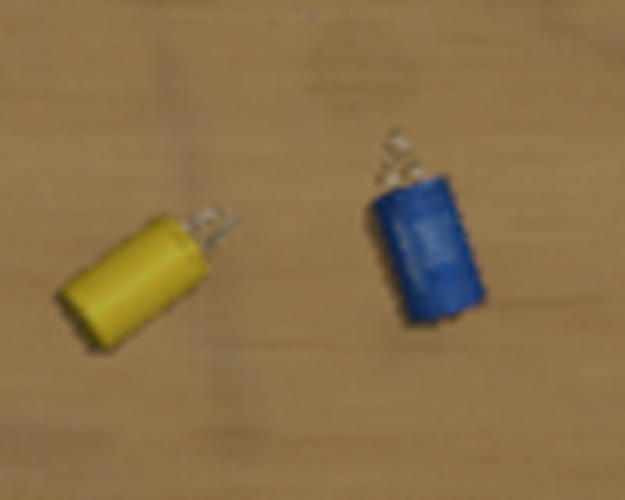

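View pics/rig.png

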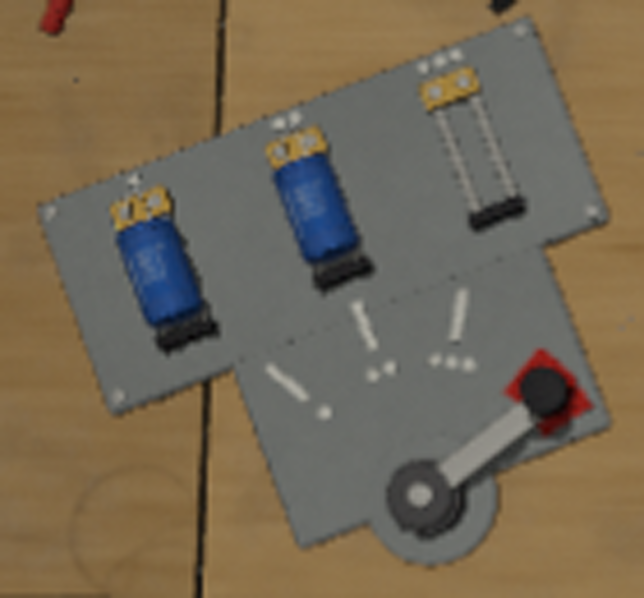

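The crop confirms the blue can at crop (428,252), with leads toward (400,145), i.e. away from the robot. The yellow look-alike is to its left. The rig crop shows the empty right cradle, with its brass block at (450,88), stop at (497,213) and three dots. The lever is on the red field.

```bash
python3 - <<'E'
from h import *
import pickle
a,b=pickle.load(open("ab.pkl","rb"))
f=lambda p,z:plane(a,(np.array(p,float)+.5)/4.6+[120,160]-.5,z)
C=f([[40,205],[530,15],[607,218],[115,412]],10)[:,:2];print(C.round(1))
e=C[0]-C[1];e2=C[3]-C[2];e3=C[1]-C[2];e4=C[0]-C[3]
print("yaw",[np.arctan2(-v[0],v[1]).round(3) for v in(e,e2)],[np.arctan2(v[1],v[0]).round(3) for v in(e3,e4)],[np.linalg.norm(v).round(1) for v in(e,e2,e3,e4)])
br=f([[450,88]],21)[0];st=f([[497,213]],27)[0];print("brass,stop",br,st,np.arctan2(*(br-st)[1::-1]),np.linalg.norm((br-st)[:2]))
print("pivot z48-60",f([[419,494]],48)[0],f([[419,494]],60)[0],"knobtop",f([[546,392]],86)[0])
print("pivot depth",dep(a,(np.array([[419,494],[546,392]])/4.6+[120,160])).round())
for d in (a,b):
  m=cv2.inRange(cv2.cvtColor(d["image"],cv2.COLOR_RGB2HSV),(100,120,50),(125,255,255))
  k,l,s,c=cv2.connectedComponentsWithStats(m)
  for i in range(1,k):
    if s[i,4]<60: continue
    p=np.argwhere(l==i)[:,::-1];q=dep(d,p);
    if q[:,2].max()>80 or q[:,0].mean()>600 or abs(np.median(q[:,1])+300)<60: continue
    x=q[:,:2]-q[:,:2].mean(0);w=np.linalg.svd(x,full_matrices=0)[2][0];w*=np.sign(w[0]);t=x@w
    print(q.mean(0).round(1),"yaw",np.arctan2(w[1],w[0]).round(3),"axial",np.percentile(t,[2,98]).round(1), "perp",np.percentile(x@[-w[1],w[0]],[2,98]).round(1))
E
```

```text
[[563.1 483.2]
 [666.3 230.7]
 [558.6 188.4]
 [455.9 439.2]]
yaw [np.float64(0.388), np.float64(0.389)] [np.float64(0.374), np.float64(0.39)] [np.float64(272.8), np.float64(270.9), np.float64(115.7), np.float64(115.9)]
brass,stop [624.45193585 270.31128995  21.        ] [558.10618091 243.75843134  27.        ] 0.3806955055013899 71.4619723932557
pivot z48-60 [413.99472901 276.85255141  48.        ] [413.58094618 275.21314546  60.        ] knobtop [461.97280382 211.91070437  86.        ]
pivot depth [[ 414.  275.   54.]
 [ 374.  117. 1217.]]
[557.7 333.7  42.5] yaw 0.383 axial [-23.8  24.7] perp [-12.5  13.9]
[ 469.5 -180.9   28.1] yaw 0.283 axial [-22.7  23.2] perp [-14.1  11.8]
[ 466.9 -176.4   25.5] yaw 0.275 axial [-19.7  21.1] perp [-11.8   8.1]
[553.8 342.1  40.1] yaw 0.392 axial [-22.3  22.7] perp [-11.8   8.3]
[521.2 420.1  40.1] yaw 0.368 axial [-23.5  23.3] perp [-13.6   8.9]
```

Request:
{"method": "servo_tool", "body": {"rotation": [[0, 0, -0.005], [0, 0, -0.01], [0, 0, -0.015], [0, 0, -0.02], [0, 0, -0.027], [0, 0, -0.027], [0, 0, -0.027], [0, 0, -0.027]], "slide": [[0.1, 0.17, 0], [0.25, 0.34, 0], [0.4, 0.5, 0], [0.55, 0.67, 0], [0.7, 0.83, 0], [0.85, 1, 0], [0.9, 1, 0], [0.9, 1, 0]], "grip": [1, 1, 1, 1, 1, 1, 1, 1]}}

```text
clock: 1.1
position: [453.7, -361.9, 230.8]
ee_rot: [-0.141, 0.99, 0.0, -0.0]
contact_force: [-0.4, -0.0, -0.3]
gripper_width: 85.3
grasp_force: 0.0
```

Request:
{"method": "servo_tool", "body": {"rotation": [[0, 0, 0], [0, 0, 0], [0, 0, 0], [0, 0, 0], [0, 0, 0], [0, 0, 0]], "slide": [[0.02, 0.2, 0], [0.04, 0.45, 0], [0.06, 0.7, 0], [0.08, 0.9, 0], [0.08, 0.9, 0], [0.08, 0.9, 0]], "grip": [1, 1, 1, 1, 1, 1]}}

```text
clock: 1.85
position: [469.1, -182.9, 231.3]
ee_rot: [-0.141, 0.99, -0.0, -0.0]
contact_force: [-0.5, 0.1, -0.3]
gripper_width: 85.3
grasp_force: 0.0
```

```bash
cat > meas.py <<'E'
from h import *
def blue(d,z0=15,r=15):
    m=cv2.inRange(cv2.cvtColor(d["image"],cv2.COLOR_RGB2HSV),(100,110,40),(125,255,255))
    k,l,s,c=cv2.connectedComponentsWithStats(m)
    for i in range(1,k):
        if s[i,4]<400: continue
        p=np.argwhere(l==i)[:,::-1]
        mm=cv2.moments((l==i).astype(np.uint8),True)
        q=dep(d,p);box=cv2.boxPoints(cv2.minAreaRect(p.astype(np.float32)))
        B=plane(d,box,z0)[:,:2];e=sorted([B[1]-B[0],B[2]-B[1]],key=np.linalg.norm)[::-1]
        w=e[0]/np.linalg.norm(e[0]);w*=np.sign(w[0])
        print(c[i].round(),"area",s[i,4],"mid@z",B.mean(0).round(1),"yaw",np.arctan2(w[1],w[0]).round(3),"LxW",[np.linalg.norm(v).round(1) for v in e],"surf",q.mean(0).round(1),"ztop",np.percentile(q[:,2],98).round(1))
E
python3 - <<'E'
from meas import *
s=read_state();print(s["clock"],s["position"],s["ee_rot"],s["joints"])
d=cam("wrist");save(d,"w1.png");blue(d);print(d["M"])
E
```

```text
1.85 [ 469.05090449 -182.90679149  231.31985756] [-1.40543027e-01  9.90074565e-01 -6.28758119e-05 -9.66118942e-05] [-4.87179602e-02  1.77375103e-01 -2.83644449e-01  1.78564527e-04
 -1.10994282e+00 -1.24013806e+00]
[161. 117.] area 667 mid@z [ 441.3 -324.3] yaw -0.25 LxW [np.float64(83.8), np.float64(15.9)] surf [ 440.7 -325.1   13.1] ztop 12.8
[192. 136.] area 625 mid@z [ 450.7 -289. ] yaw -0.33 LxW [np.float64(83.9), np.float64(16.2)] surf [ 451.1 -289.2   11.1] ztop 12.8
[279. 179.] area 1075 mid@z [ 469.9 -184.3] yaw 0.323 LxW [np.float64(52.5), np.float64(26.6)] surf [ 466.6 -185.4   29.2] ztop 31.0
[206. 356.] area 648 mid@z [ 727.9 -210.4] yaw 0.016 LxW [np.float64(64.1), np.float64(35.5)] surf [ 660.8 -210.3   86.1] ztop 100.7
[[-2.78355331e-01  9.21409994e-01  2.71149282e-01  3.99359274e+02]
 [ 9.60478165e-01  2.67052896e-01  7.85139854e-02 -2.03233024e+02]
 [-6.76301273e-05  2.82287751e-01 -9.59329777e-01  3.73982687e+02]
 [ 0.00000000e+00  0.00000000e+00  0.00000000e+00  1.00000000e+00]]
```

View pics/w1.png

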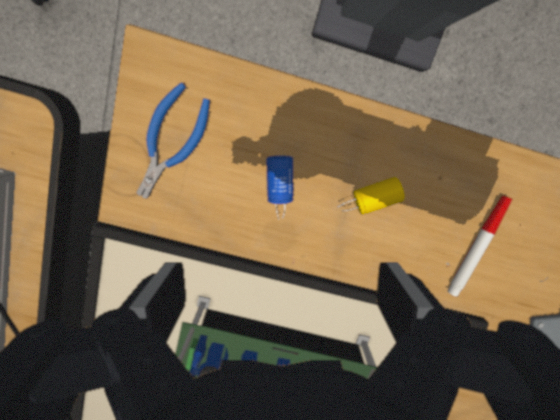

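The wrist view shows the blue can at (279,179) with leads at (282,212), centred between the fingers. The yellow one at (378,196) and the pen at (480,245) are clear. I'll descend.

Request:
{"method": "servo_tool", "body": {"rotation": [[0, 0, 0.005], [0, 0, 0.005], [0, 0, 0.005], [0, 0, 0.005], [0, 0, 0.005], [0, 0, 0.005], [0, 0, 0.005]], "slide": [[0, 0, -0.15], [0, 0, -0.35], [0, 0, -0.55], [0, 0, -0.7], [0, 0, -0.85], [0, 0, -0.95], [0, 0, -0.95]], "grip": [1, 1, 1, 1, 1, 1, 1]}}

```text
clock: 2.78
position: [468.0, -183.2, 39.7]
ee_rot: [-0.155, 0.988, 0.0, -0.002]
contact_force: [0.5, -0.3, 0.9]
gripper_width: 85.4
grasp_force: 0.0
```

Request:
{"method": "servo_tool", "body": {"rotation": [[0, 0, 0], [0, 0, 0], [0, 0, 0], [0, 0, 0], [0, 0, 0], [0, 0, 0], [0, 0, 0], [0, 0, 0]], "slide": [[0, 0, -0.1], [0, 0, -0.19], [0, 0, -0.19], [0, 0, -0.19], [0, 0, -0.19], [0, 0, -0.19], [0, 0, -0.19], [0, 0, -0.19]], "grip": [1, 1, 1, -1, -1, -1, -1, -1]}}

```text
clock: 3.78
position: [470.1, -182.1, 4.2]
ee_rot: [-0.157, 0.988, -0.0, 0.001]
contact_force: [-0.7, 0.0, 6.2]
gripper_width: 27.9
grasp_force: 59.0
```

Request:
{"method": "servo_tool", "body": {"rotation": [[0, 0, 0], [0, 0, 0], [0, 0, 0], [0, 0, 0], [0, 0, 0], [0, 0, 0], [0, 0, 0], [0, 0, 0]], "slide": [[0, 0, 0], [0, 0, 0], [0, 0, 0], [0, 0, 0.1], [0, 0, 0.3], [0, 0, 0.5], [0, 0, 0.6], [0, 0, 0.6]], "grip": [-1, -1, -1, -1, -1, -1, -1, -1]}}

```text
clock: 4.78
position: [470.3, -181.9, 124.7]
ee_rot: [-0.157, 0.988, -0.0, 0.002]
contact_force: [0.1, -0.0, -1.3]
gripper_width: 28.2
grasp_force: 59.2
```

```bash
python3 - <<'E'
from meas import *
d=cam("wrist");save(d,"w2.png");blue(d)
blue(cam("side"))
E
```

```text
[114. 110.] area 1511 mid@z [ 440.8 -323.1] yaw -0.254 LxW [np.float64(84.1), np.float64(16.7)] surf [ 440.1 -325.1   10.8] ztop 12.5
[158. 138.] area 1351 mid@z [ 449.8 -288.2] yaw -0.324 LxW [np.float64(84.1), np.float64(17.2)] surf [ 450.2 -288.7   10.8] ztop 12.6
[280. 276.] area 7276 mid@z [ 536.8 -160.5] yaw 0.345 LxW [np.float64(121.2), np.float64(55.4)] surf [ 463.1 -184.7  146.9] ztop 151.1
```

View pics/w2.png

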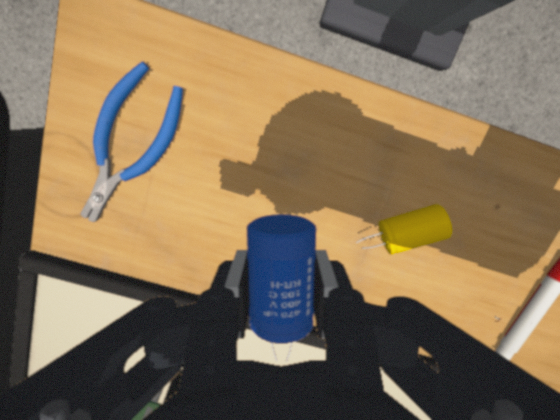

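The can is held squarely between the pads, with the leads pointing away (282,350). Next I'll measure its offset in the tool frame.

```bash
cat > held.py <<'E'
from meas import *
def held(cm):
    s=read_state();d=cam(cm);T=R.from_quat(s["ee_rot"]).as_matrix()
    m=cv2.inRange(cv2.cvtColor(d["image"],cv2.COLOR_RGB2HSV),(100,110,40),(125,255,255))
    p=np.argwhere(m>0)[:,::-1];q=(dep(d,p)-s["position"])@T
    q=q[(abs(q[:,1])<25)&(abs(q[:,0])<50)&(q[:,2]<5)&(q[:,2]>-32)]
    print(cm,len(q),"x",np.percentile(q[:,0],[1,99]).round(1),"y",np.percentile(q[:,1],[1,99]).round(1),"z",np.percentile(q[:,2],[1,99]).round(1))
    for lo,hi in((-20,-10),(-10,0),(0,10),(10,20)):
        k=q[(q[:,0]>lo)&(q[:,0]<hi)]
        if len(k): print(lo,"ymid",np.percentile(k[:,1],[2,98]).mean().round(1),"zmin",np.percentile(k[:,2],3).round(1))
E
python3 -c "
from held import *
held('wrist');held('top');held('side');print(read_state()['joints'])"
```

```text
wrist 7295 x [-21.   27.1] y [-14.1  13.7] z [-26.7  -3.4]
-20 ymid -0.3 zmin -26.3
-10 ymid -0.2 zmin -26.3
0 ymid -0.1 zmin -26.4
10 ymid -0.0 zmin -26.3
top 28 x [14.2 23.9] y [ 1.7 14.7] z [-28.4 -15.4]
10 ymid 9.5 zmin -26.0
side 19 x [-18.9  19.8] y [ 2.2 20.2] z [-25.3  -9.2]
-20 ymid 14.4 zmin -17.2
10 ymid 11.0 zmin -25.3
[-4.68219327e-02  2.93675783e-01 -4.37542702e-01 -3.23970149e-04
 -8.42547248e-01 -1.20935412e+00]
```

Request:
{"method": "servo_tool", "body": {"rotation": [[0, 0, 0], [0, 0, 0], [0, 0, 0], [0, 0, 0], [0, 0, 0], [0, 0, 0]], "slide": [[0, 0.15, 0.05], [0, 0.35, 0.1], [0, 0.55, 0.15], [0, 0.75, 0.15], [0, 0.95, 0.15], [0, 1, 0.15]], "grip": [-1, -1, -1, -1, -1, -1]}}

```text
clock: 5.78
position: [469.1, 19.6, 152.6]
ee_rot: [-0.158, 0.987, -0.0, -0.001]
contact_force: [0.5, 0.2, -0.7]
gripper_width: 28.2
grasp_force: 59.3
```

Request:
{"method": "servo_tool", "body": {"rotation": [[0, 0, 0], [0, 0, 0], [0, 0, 0], [0, 0, 0.003], [0, 0, 0.006], [0, 0, 0.01], [0, 0, 0.01]], "slide": [[0, 0.15, 0], [0.03, 0.35, 0], [0.05, 0.55, 0], [0.08, 0.75, 0], [0.1, 0.9, 0], [0.1, 0.98, 0], [0.1, 0.98, 0]], "grip": [-1, -1, -1, -1, -1, -1, -1]}}

```text
clock: 6.65
position: [489.2, 213.9, 152.6]
ee_rot: [-0.188, 0.982, -0.0, -0.001]
contact_force: [0.1, 0.8, 0.5]
gripper_width: 27.8
grasp_force: 59.3
```

```bash
python3 - <<'E'
from h import *
s=read_state();print(s["clock"],s["position"],s["ee_rot"],s["joints"].round(2))
d=cam("wrist");save(d,"w3.png")
E
```

```text
6.65 [489.1706154  213.90746282 152.6064526 ] [-1.87869085e-01  9.82193734e-01 -3.62986092e-04 -7.37719407e-04] [ 0.72  0.3  -0.33 -0.   -0.94 -1.91]
```

View pics/w3.png

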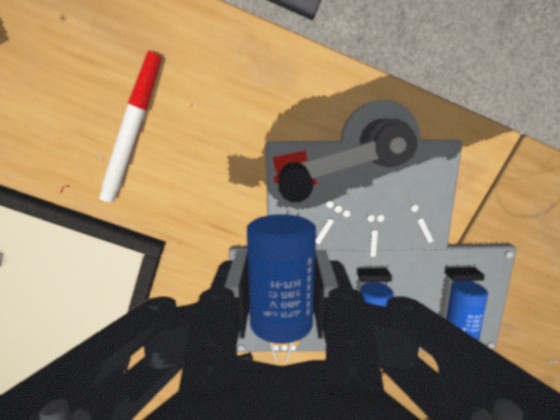

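The wrist view shows the rig below: pivot (397,144), knob (294,181) on red, stops at (375,272) and (464,272), and plate corners at (266,141), (461,141) and (515,246). I'll refine the rig pose from these.

```bash
python3 - <<'E'
from h import *
d=cam("wrist")
print("pivot",plane(d,[[397,144]],54)[0],"knob",plane(d,[[294,181]],86)[0], "depth",dep(d,[[397,144],[294,181]]).round(1))
st=plane(d,[[375,271],[464,271]],27);print("stops",st,np.arctan2(-(st[1]-st[0])[0],(st[1]-st[0])[1]))
c=plane(d,[[266,141],[461,141],[230,247],[515,246]],10);print("corners",c.round(1))
for i,j in((0,1),(2,3)):
  e=c[j]-c[i];print(np.arctan2(-e[0],e[1]),np.linalg.norm(e))
for p in (np.array([414,276]),plane(d,[[397,144]],54)[0][:2]):
  for y in (0.375,.385,.395):
    Rm=np.array([[np.cos(y),-np.sin(y)],[np.sin(y),np.cos(y)]]);print(y,"bed",p+Rm@[157,-85],"midbed",p+Rm@[157,0],"stops L,M",p+Rm@[124,85],p+Rm@[124,0])
E
```

```text
pivot [411.10471218 273.71370521  54.        ] knob [458.73446878 210.43085645  86.        ] depth [[411.1 274.   53.1]
 [458.7 210.4  86.1]]
stops [[519.261779   317.46748916  27.        ]
 [489.3534435  393.14119445  27.        ]] 0.3763854645158081
corners [[448.6 183.3  10. ]
 [386.5 339.8  10. ]
 [553.4 186.8  10. ]
 [452.9 437.9  10. ]]
0.37765936705929903 168.40207732875007
0.3807020469295953 270.44967463022374
0.375 bed [591.22286161 254.4116392 ] midbed [560.08969664 333.50478707] stops L,M [498.24978014 400.51094147] [529.38294512 321.41779361]
0.385 bed [591.42988055 256.18491769] midbed [559.50735393 334.96278447] stops L,M [497.00047903 401.34719973] [528.92300565 322.56933296]
0.395 bed [591.61915665 257.96017767] midbed [558.91046061 336.41488564] stops L,M [495.74287793 402.17092338] [528.45157398 323.71621541]
0.375 bed [588.32757379 252.12534441] midbed [557.19440882 331.21849228] stops L,M [495.35449232 398.22464668] [526.4876573  319.13149882]
0.385 bed [588.53459273 253.8986229 ] midbed [556.61206611 332.67648968] stops L,M [494.10519121 399.06090494] [526.02771783 320.28303817]
0.395 bed [588.72386883 255.67388288] midbed [556.01517278 334.12859085] stops L,M [492.84759011 399.88462859] [525.55628616 321.42992062]
```

Request:
{"method": "servo_tool", "body": {"rotation": [[0, 0, 0], [0, 0, 0], [0, 0, 0], [0, 0, 0], [0, 0, 0], [0, 0, 0], [0, 0, 0]], "slide": [[0.1, 0.04, 0], [0.25, 0.1, 0], [0.4, 0.16, 0], [0.515, 0.21, -0.05], [0.515, 0.21, -0.18], [0.515, 0.21, -0.26], [0.515, 0.21, -0.26]], "grip": [-1, -1, -1, -1, -1, -1, -1]}}

```text
clock: 7.62
position: [591.5, 254.6, 100.0]
ee_rot: [-0.187, 0.982, -0.001, -0.002]
contact_force: [0.6, 0.1, -0.3]
gripper_width: 27.6
grasp_force: 59.3
```

```bash
python3 - <<'E'
from held import *
s=read_state();print(s["clock"],s["position"],s["ee_rot"])
held("wrist");held("side")
d=cam("wrist");b=cam("side")
u=cv2.resize(d["image"],(560,420));c=cv2.resize(b["image"][220:340,190:320],None,fx=3.5,fy=3.5,interpolation=cv2.INTER_CUBIC)
o=np.zeros((600,800,3),np.uint8);w=cv2.resize(d["image"][100:400,130:510],(380,300));o[:300,:380]=w;o[:420,345:800]=0;o[:420,345:800]=c
o=np.zeros((600,800,3),np.uint8);o[:420,:455]=c;o[:273,455:800]=cv2.resize(d["image"],(364,273))[:,:345];cv2.imwrite("pics/w4.png",o[:,:,::-1])
E
```

```text
7.625 [591.49544436 254.5886804   99.96869536] [-1.87140908e-01  9.82331449e-01 -7.76904241e-04 -1.61316977e-03]
wrist 7289 x [-20.6  27.2] y [-13.9  13.8] z [-26.6  -2.5]
-20 ymid -0.1 zmin -26.2
-10 ymid -0.0 zmin -26.3
0 ymid -0.1 zmin -26.3
10 ymid 0.1 zmin -26.3
side 40 x [-6.1 24.8] y [-0.3 17.4] z [-27.8 -11.7]
-20 ymid 14.3 zmin -13.3
10 ymid 8.2 zmin -26.9
```

View pics/w4.png

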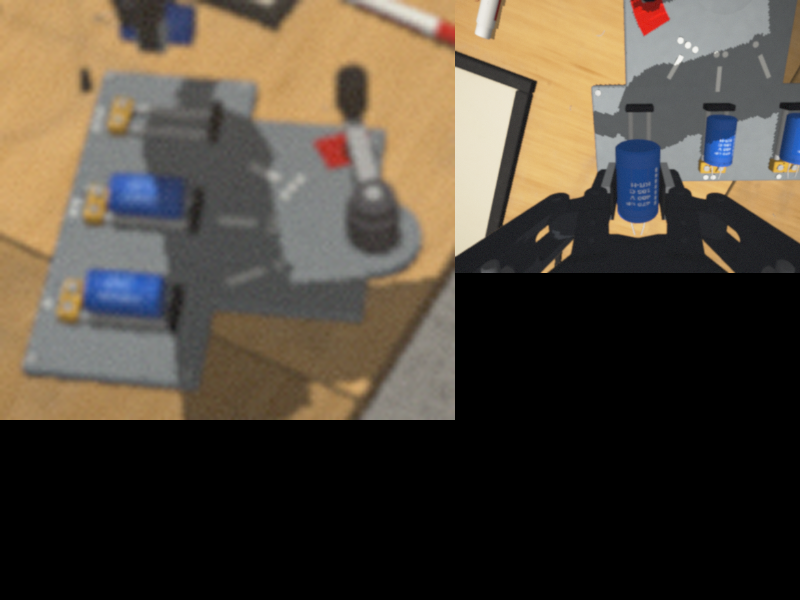

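The wrist panel shows the right stop at full-image (283,166), with the rails directly below the held can and the middle can beside it. I'll measure the stop and the middle can in the tool frame at close range.

```bash
cat > stop.py <<'E'
from h import *
s=read_state();d=cam("wrist");T=R.from_quat(s["ee_rot"]).as_matrix()
g=cv2.cvtColor(d["image"],cv2.COLOR_RGB2HSV)
m=((g[:,:,2]<55)).astype(np.uint8);m[260:]=0
k,l,st,c=cv2.connectedComponentsWithStats(m)
for i in range(1,k):
    if st[i,4]<120: continue
    p=np.argwhere(l==i)[:,::-1];q=dep(d,p);
    t=(q-s["position"])@T;top=q[:,2]>24
    if top.sum()<40: continue
    t=t[top]
    print("px",c[i].round(),"n",len(t),"z",np.median(q[:,2][top]).round(1),"tool x",np.percentile(t[:,0],[3,97]).round(1),"y",np.percentile(t[:,1],[2,98]).round(1),"mid",plane(d,[c[i]],27).round(1))
E
python3 stop.py
```

```text
px [526. 162.] n 426 z 26.9 tool x [36.3 42.6] y [156.1 183.6] mid [[495.  394.9  27. ]]
px [283. 165.] n 417 z 26.9 tool x [34.8 40.7] y [-12.1  14.9] mid [[556.9 243.6  27. ]]
px [405. 164.] n 436 z 26.9 tool x [35.5 41.5] y [71.1 99.3] mid [[525.9 319.5  27. ]]
```

Request:
{"method": "servo_tool", "body": {"rotation": [[0, 0, 0.0016], [0, 0, 0.0016], [0, 0, 0.0016], [0, 0, 0.0016], [0, 0, 0.0016], [0, 0, 0.0016], [0, 0, 0.0016], [0, 0, 0.0016]], "slide": [[-0.012, 0.004, 0], [-0.012, 0.004, -0.05], [-0.012, 0.004, -0.12], [-0.012, 0.004, -0.18], [-0.012, 0.004, -0.23], [-0.012, 0.004, -0.26], [-0.012, 0.004, -0.28], [-0.012, 0.004, -0.28]], "grip": [-1, -1, -1, -1, -1, -1, -1, -1]}}

```text
clock: 8.88
position: [590.0, 256.8, 45.2]
ee_rot: [-0.193, 0.981, -0.0, -0.0]
contact_force: [-0.5, 0.7, 0.3]
gripper_width: 28.2
grasp_force: 59.3
```

```bash
python3 stop.py; python3 -c "
from held import *
s=read_state();print(s['position'],s['contact_force']);held('wrist')"
```

```text
px [281. 187.] n 749 z 26.9 tool x [31.9 38.1] y [-13.7  13.7] mid [[556.6 243.2  27. ]]
px [442. 187.] n 784 z 26.9 tool x [31.9 38.1] y [70.  98.2] mid [[525.7 318.8  27. ]]
[590.22136965 256.91449666  45.50328485] [ 0.1614683   0.20170561 -0.45185048]
wrist 7363 x [-20.7  27.2] y [-14.1  13.9] z [-26.6  -2.5]
-20 ymid -0.0 zmin -26.3
-10 ymid -0.1 zmin -26.3
0 ymid -0.0 zmin -26.3
10 ymid 0.1 zmin -26.4
```

Lateral and axial alignment are both within 1 mm. I'll lower the last 4 mm, release and rise.

Request:
{"method": "servo_tool", "body": {"rotation": [[0, 0, 0], [0, 0, 0], [0, 0, 0], [0, 0, 0], [0, 0, 0], [0, 0, 0], [0, 0, 0], [0, 0, 0]], "slide": [[0, 0, -0.01], [0, 0, -0.019], [0, 0, -0.019], [0, 0, -0.019], [0, 0, -0.019], [0, 0, -0.019], [0, 0, -0.019], [0, 0, -0.019]], "grip": [-1, -1, -1, -1, -0.1, 0.2, 0.2, 0.2]}}

```text
clock: 9.98
position: [590.0, 256.8, 41.5]
ee_rot: [-0.193, 0.981, 0.0, 0.0]
contact_force: [0.9, -0.0, -0.1]
gripper_width: 51.1
grasp_force: 0.0
```

Request:
{"method": "servo_tool", "body": {"rotation": [[0, 0, 0], [0, 0, 0], [0, 0, 0], [0, 0, 0], [0, 0, 0], [0, 0, 0], [0, 0, 0], [0, 0, 0]], "slide": [[0, 0, 0], [0, 0, 0.03], [0, 0, 0.1], [0, 0, 0.2], [0, 0, 0.4], [0, 0, 0.6], [0, 0, 0.7], [0, 0, 0.7]], "grip": [0.2, 0.2, 0.2, 0.2, 0.2, 0.2, 0.2, 0.2]}}

```text
clock: 10.98
position: [591.1, 257.5, 184.8]
ee_rot: [-0.193, 0.981, 0.001, 0.003]
contact_force: [-0.6, -0.3, -0.5]
gripper_width: 51.3
grasp_force: 0.0
```

Request:
{"method": "servo_tool", "body": {"rotation": [[0, 0, 0], [0, 0, 0], [0, 0, 0], [0, 0, 0], [0, 0, 0], [0, 0, 0]], "slide": [[-0.1, -0.04, 0], [-0.3, -0.1, 0], [-0.5, -0.15, 0], [-0.65, -0.22, 0], [-0.65, -0.22, 0], [-0.65, -0.22, 0]], "grip": [0.2, 0.2, 0.2, 0.2, 0.2, 0.2]}}

```text
clock: 11.72
position: [460.2, 213.0, 181.3]
ee_rot: [-0.193, 0.981, -0.0, 0.0]
contact_force: [0.7, -0.2, 0.2]
gripper_width: 51.4
grasp_force: 0.0
```

```bash
python3 - <<'E'
from meas import *
s=read_state();print(s["clock"],s["position"],s["ee_rot"],s["gripper_width"])
d=cam("wrist");b=cam("side");a=cam("top")
for q in(d,b,a): print();blue(q,30)
o=np.zeros((420,795,3),np.uint8);o[:,:375]=cv2.resize(b["image"][220:340,190:297],(375,420));o[:315,375:]=cv2.resize(d["image"],(420,315))
cv2.imwrite("pics/w5.png",o[:,:,::-1])
E
```

```text
11.725 [460.24834988 212.95626659 181.30445186] [-1.92577463e-01  9.81281773e-01 -5.04774995e-05  7.17016835e-06] 51.42235956868292

[273. 319.] area 1399 mid@z [590.6 256.6] yaw 0.392 LxW [np.float64(67.0), np.float64(27.5)] surf [581.5 253.8  41.1] ztop 45.9


[440. 113.] area 754 mid@z [ 791.6 -269.9] yaw -1.554 LxW [np.float64(186.0), np.float64(30.8)] surf [ 665.5 -153.1  385.9] ztop 392.0
```

View pics/w5.png

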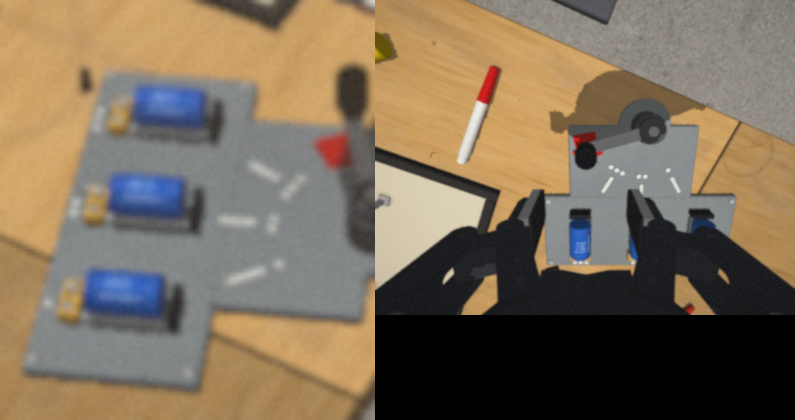

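The capacitor is seated like the others: its can top is at 46 mm and it sits parallel to them (side view 170,105). The neighbours are unmoved and the lever is still on red. Now I'll cage the knob.

Request:
{"method": "servo_tool", "body": {"rotation": [[0, 0, -0.02], [0, 0, -0.045], [0, 0, -0.07], [0, 0, -0.083], [0, 0, -0.083], [0, 0, -0.083], [0, 0, -0.083], [0, 0, -0.083]], "slide": [[-0.006, -0.01, 0], [-0.006, -0.01, 0], [-0.006, -0.01, 0], [-0.006, -0.01, -0.1], [-0.006, -0.01, -0.25], [-0.006, -0.01, -0.35], [-0.006, -0.01, -0.35], [-0.006, -0.01, -0.35]], "grip": [0.2, 0.2, 0.2, 0.2, 0.2, 0.2, 0.2, 0.2]}}

```text
clock: 12.88
position: [459.7, 211.3, 112.1]
ee_rot: [0.067, 0.998, 0.0, 0.0]
contact_force: [0.5, 0.5, -0.1]
gripper_width: 51.2
grasp_force: 0.0
```

```bash
cat > knob.py <<'E'
from h import *
def knob():
    s=read_state();d=cam("wrist");T=R.from_quat(s["ee_rot"]).as_matrix()
    v,u=np.mgrid[0:420:1,0:560:1];uv=np.c_[u.ravel(),v.ravel()];uv=uv[d["depth"][uv[:,1],uv[:,0]]>0]
    q=dep(d,uv);dark=d["image"][uv[:,1],uv[:,0]].max(1)<70
    piv=np.array([410.6,274.8]);r=np.hypot(*(q[:,:2]-piv).T)
    k=dark&(q[:,2]>82)&(q[:,2]<90)&(abs(r-80)<18)
    p=q[k];print(s["clock"],s["position"].round(1),"n",len(p))
    (x,y),rad=cv2.minEnclosingCircle(uv[k].astype(np.float32));c=plane(d,[[x,y]],86)[0]
    print("knob px",round(x),round(y),round(rad,1),"pos",c.round(1),"tool",((c-s["position"])@T).round(1),"angle rig",(np.arctan2(*(c[:2]-piv)[::-1])-.387).round(3),"r",np.hypot(*(c[:2]-piv)).round(1))
if __name__=="__main__": knob()
E
python3 knob.py; python3 -c "
from h import *
print(read_state()['joints'].round(2))"
```

```text
12.875 [459.7 211.3 112.1] n 1200
knob px 285 246 20.3 pos [459.7 213.2  86. ] tool [ 0.2  1.9 26.1] angle rig -1.284 r 78.8
[ 0.75  0.31 -0.44  0.   -0.82 -2.46]
```

Request:
{"method": "servo_tool", "body": {"rotation": [[0, 0, 0], [0, 0, 0], [0, 0, 0], [0, 0, 0], [0, 0, 0], [0, 0, 0], [0, 0, 0], [0, 0, 0]], "slide": [[0, 0.005, -0.08], [0, 0.005, -0.18], [0, 0.005, -0.25], [0, 0.005, -0.27], [0, 0.005, -0.27], [0, 0.005, -0.27], [0, 0.005, -0.27], [0, 0.005, -0.27]], "grip": [0.2, 0.2, 0.2, 0.2, -0.2, -0.2, -0.2, -0.2]}}

```text
clock: 13.92
position: [459.0, 211.9, 57.8]
ee_rot: [0.067, 0.998, 0.0, 0.0]
contact_force: [0.3, -0.2, 0.2]
gripper_width: 34.4
grasp_force: 0.0
```

Request:
{"method": "servo_tool", "body": {"rotation": [[0, 0, 0], [0, 0, 0], [0, 0, 0], [0, 0, 0], [0, 0, 0], [0, 0, 0]], "slide": [[0.022, 0.018, 0], [0.045, 0.041, 0], [0.064, 0.063, 0], [0.083, 0.088, 0], [0.098, 0.113, 0], [0.113, 0.14, 0]], "grip": [-0.2, -0.2, -0.2, -0.2, -0.2, -0.2]}}

```text
clock: 14.68
position: [481.9, 239.1, 57.3]
ee_rot: [0.067, 0.998, -0.001, -0.0]
contact_force: [2.7, -3.1, 0.4]
gripper_width: 34.3
grasp_force: 1.7
```

Request:
{"method": "servo_tool", "body": {"rotation": [[0, 0, 0], [0, 0, 0], [0, 0, 0], [0, 0, 0], [0, 0, 0], [0, 0, 0]], "slide": [[0.011, 0.027, 0], [0.021, 0.055, 0], [0.029, 0.085, 0], [0.036, 0.115, 0], [0.036, 0.115, 0], [0.036, 0.115, 0]], "grip": [-0.2, -0.2, -0.2, -0.2, -0.2, -0.2]}}

```text
clock: 15.42
position: [488.5, 263.4, 57.6]
ee_rot: [0.067, 0.998, 0.0, 0.0]
contact_force: [0.2, 0.1, 0.5]
gripper_width: 34.1
grasp_force: 0.0
```

```bash
python3 knob.py
```

```text
15.425 [488.5 263.4  57.6] n 2988
knob px 282 287 78.0 pos [482.4 264.2  86. ] tool [  6.2  -0.  -28.4] angle rig -0.534 r 72.6
```

Request:
{"method": "servo_tool", "body": {"rotation": [[0, 0, 0], [0, 0, 0], [0, 0, 0], [0, 0, 0], [0, 0, 0], [0, 0, 0], [0, 0, 0], [0, 0, 0]], "slide": [[0.001, 0.005, 0], [0.001, 0.005, 0], [0.001, 0.005, 0], [0.001, 0.005, 0], [0.001, 0.005, 0], [0.001, 0.005, 0], [0.001, 0.005, 0], [0.001, 0.005, 0]], "grip": [-0.2, -0.35, -0.45, -0.5, -0.5, -0.2, 0.1, 0.1]}}

```text
clock: 16.48
position: [488.8, 264.1, 57.3]
ee_rot: [0.067, 0.998, 0.0, 0.0]
contact_force: [-0.1, 0.4, -0.3]
gripper_width: 47.1
grasp_force: 0.0
```

Request:
{"method": "servo_tool", "body": {"rotation": [[0, 0, 0], [0, 0, 0], [0, 0, 0], [0, 0, 0], [0, 0, 0], [0, 0, 0], [0, 0, 0]], "slide": [[0, 0, 0], [0, 0, 0.1], [0, 0, 0.25], [0, 0, 0.45], [0, 0, 0.65], [0, 0, 0.7], [0, 0, 0.7]], "grip": [0.1, 0.1, 0.1, 0.1, 0.1, 0.1, 0.1]}}

```text
clock: 17.35
position: [488.7, 263.9, 197.7]
ee_rot: [0.067, 0.998, 0.001, 0.0]
contact_force: [-0.4, 0.7, -0.2]
gripper_width: 46.9
grasp_force: 0.0
```

```bash
python3 knob.py; python3 - <<'E'
from h import *
d=cam("wrist");save(d,"w6.png")
E
```

```text
17.35 [488.7 263.9 197.7] n 572
knob px 280 205 13.9 pos [488.9 262.9  86. ] tool [ -0.2  -1.2 111.7] angle rig -0.538 r 79.2
```

View pics/w6.png

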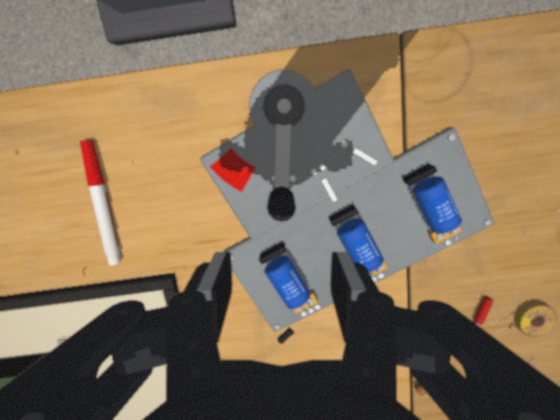

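The lever now lies over the right mark: knob (281,204), pivot (284,104), and all three cans are in place. I'll check the exact angle against the visible marks at (365,157) and (329,189) and the stops.

```bash
python3 - <<'E'
from h import *
d=cam("wrist");I=d["image"]
piv=plane(d,[[284.5,104.5]],54)[0];print("piv",piv,dep(d,[[284,104]]))
g=cv2.cvtColor(I,cv2.COLOR_RGB2HSV);m=((g[:,:,1]<40)&(g[:,:,2]>165)).astype(np.uint8);m[:140]=0;m[215:]=0;m[:,:300]=0;m[:,400:]=0
k,l,s,c=cv2.connectedComponentsWithStats(m)
for i in range(1,k):
    if s[i,4]<15: continue
    p=np.argwhere(l==i)[:,::-1];q=plane(d,p,10)[:,:2];x=q-q.mean(0);w=np.linalg.svd(x,full_matrices=0)[2][0];w*=np.sign(w[0])
    a=np.arctan2(*(q.mean(0)-piv[:2])[::-1]);print(c[i].round(),s[i,4],"pos",q.mean(0).round(1),"bearing",a.round(3),"dir",np.arctan2(w[1],w[0]).round(3))
m=(g[:,:,2]<55).astype(np.uint8)
k,l,s,c=cv2.connectedComponentsWithStats(m);S=[]
for i in range(1,k):
    if s[i,4]<100: continue
    q=dep(d,np.argwhere(l==i)[:,::-1]);t=q[abs(q[:,2]-27)<3]
    if len(t)>80 and s[i,4]<1500: S.append(t.mean(0));print("stop",c[i].round(),t.mean(0).round(1),len(t))
S=np.array(sorted(S,key=lambda v:v[1]))
e=S[-1]-S[0];y=np.arctan2(-e[0],e[1]);Rm=np.array([[np.cos(y),-np.sin(y)],[np.sin(y),np.cos(y)]])
print("yaw",y,"pivots",[(t[:2]-Rm@[124,b]).round(1) for t,b in zip(S,(-85,0,85))])
# lever arm centreline: bright-grey points at z~48
v,u=np.mgrid[100:200,255:315];uv=np.c_[u.ravel(),v.ravel()];uv=uv[d["depth"][uv[:,1],uv[:,0]]>0];q=dep(d,uv);r=np.hypot(*(q[:,:2]-piv[:2]).T)
t=q[(abs(q[:,2]-48)<2.5)&(r>25)&(r<66)][:,:2]
B=np.array([t[abs(t[:,0]-x)<2.5].mean(0) for x in range(440,476,5)]);print(B.round(1),np.polyfit(B[:,0],B[:,1],1),np.arctan2(*(t.mean(0)-piv[:2])[::-1]))
E
```

```text
piv [410.49020223 276.14847102  54.        ] [[409.99935823 275.80608096  52.23636724]]
[366. 157.] 173 pos [470.4 351. ] bearing 0.896 dir 0.913
[324. 168.] 18 pos [476.1 307.9] bearing 0.45 dir -0.031
[330. 190.] 169 pos [499.9 311.9] bearing 0.38 dir 0.382
stop [420. 175.] [493.  399.7  26.7] 196
stop [343. 215.] [524.6 321.2  26.6] 113
stop [272. 253.] [556.3 244.4  26.7] 131
yaw 0.38679309043926097 pivots [array([409.4, 276.4]), array([409.7, 274.4]), array([410.3, 274.2])]
[[440.1 270.5]
 [445.  269.9]
 [450.  269.1]
 [454.9 268.4]
 [460.  267.5]
 [465.  266.9]
 [469.9 265.9]
 [474.  266.4]] [-1.36179960e-01  3.30366375e+02] -0.17416483262995627
```

The lever is at about -0.54 against -0.52 wanted. I'll nudge it by 1.7 mm with the same caging grip.

Request:
{"method": "servo_tool", "body": {"rotation": [[0, 0, 0], [0, 0, 0], [0, 0, 0], [0, 0, 0], [0, 0, 0], [0, 0, 0], [0, 0, 0]], "slide": [[0, 0, -0.2], [0, 0, -0.45], [0, 0, -0.6], [0, 0, -0.68], [0, 0, -0.7], [0, 0, -0.7], [0, 0, -0.7]], "grip": [0.1, 0.1, 0.1, 0.1, 0.1, 0.1, 0.1]}}

```text
clock: 18.38
position: [489.5, 264.4, 58.8]
ee_rot: [0.067, 0.998, 0.001, 0.001]
contact_force: [1.4, 0.8, -0.7]
gripper_width: 46.8
grasp_force: 0.0
```

Request:
{"method": "servo_tool", "body": {"rotation": [[0, 0, 0], [0, 0, 0], [0, 0, 0], [0, 0, 0], [0, 0, 0], [0, 0, 0], [0, 0, 0], [0, 0, 0]], "slide": [[0.001, 0.009, 0], [0.001, 0.009, 0], [0.001, 0.009, 0], [0.001, 0.009, 0], [0.001, 0.009, 0], [0.001, 0.009, 0], [0.001, 0.009, 0], [0.001, 0.009, 0]], "grip": [-0.2, -0.35, -0.45, -0.5, -0.5, -0.5, -0.1, 0.1]}}

```text
clock: 19.38
position: [489.0, 265.7, 57.2]
ee_rot: [0.067, 0.998, 0.0, -0.0]
contact_force: [-0.4, 0.3, -0.4]
gripper_width: 46.8
grasp_force: 0.0
```

Request:
{"method": "servo_tool", "body": {"rotation": [[0, 0, 0], [0, 0, 0], [0, 0, 0], [0, 0, 0], [0, 0, 0], [0, 0, 0], [0, 0, 0], [0, 0, 0]], "slide": [[0, 0, 0], [0, 0, 0], [0, 0, 0.1], [0, 0, 0.25], [0, 0, 0.45], [0, 0, 0.65], [0, 0, 0.7], [0, 0, 0.7]], "grip": [0.1, 0.1, 0.1, 0.1, 0.1, 0.1, 0.1, 0.1]}}

```text
clock: 20.38
position: [488.9, 265.7, 197.7]
ee_rot: [0.067, 0.998, 0.0, 0.0]
contact_force: [0.3, -0.2, -0.3]
gripper_width: 47.2
grasp_force: 0.0
```

```bash
python3 knob.py; python3 - <<'E'
from h import *
d=cam("wrist");piv=np.array([410.2,275.4])
v,u=np.mgrid[100:200,255:315];uv=np.c_[u.ravel(),v.ravel()];uv=uv[d["depth"][uv[:,1],uv[:,0]]>0];q=dep(d,uv);r=np.hypot(*(q[:,:2]-piv).T)
t=q[(abs(q[:,2]-48)<2.5)&(r>25)&(r<66)][:,:2]
B=np.array([t[abs(t[:,0]-x)<2.5].mean(0) for x in range(440,471,5)]);print(np.polyfit(B[:,0],B[:,1],1))
E
```

```text
20.375 [488.9 265.7 197.7] n 570
knob px 280 205 13.7 pos [489.2 264.7  86. ] tool [ -0.4  -1.  111.7] angle rig -0.514 r 79.3
[-1.48338195e-01  3.36962244e+02]
```

The knob bearing now reads about -0.52. The arm is clear, so I'm handing in.

```bash
python3 -c "
from bench import job_done
print(job_done())"
```

```text
the job is handed in; nothing more can be done
None
```

The blue capacitor lies in the right cradle with its leads pointing away from the lever, and the lever now points along the right mark, measured at about -0.52 rad; I handed the job in at about 20 s on the robot's clock.

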